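# Seat the red temperature probe in the dry-block calibrator and switch it on

## Robot

A 6-joint arm with a two-finger parallel gripper is mounted at the origin on a cart in front of the work surface, level with it; the furniture and walls round the work are solid. World frame = base frame: x ahead of the robot, y to its left, z up, the work surface at z = 0. Lengths are in mm, angles in rad, forces in N, time in s.
With the tool pointing down it reaches from about 350 to 875 mm from the base axis. Payload 4.2 kg.
Tool frame: the origin (TCP) lies midway between the tips of the shut fingers; the grasp point (between the pads) lies 19 mm behind it; z points along the fingers, y is the line along which they close (so a half turn about z gives the same grasp; the last joint's range is limited). The gripper opens to 85 mm and grips with 20 to 120 N. Pads are 22 mm wide; open, the fingers measure 114 mm over their backs; the gripper's body (76 mm by 85 mm) begins 54 mm behind the grasp point. The pads swing forward as they close: fully open they stand 13 mm farther back than shut.
Start: joints at [1.496, 0.385, 0.008, 0, -1.194, -0.259], TCP at [204.74, 590.492, 231.312] pointing down, gripper open.
Joint ranges: [-3.14, 3.14], [-1.21, 2.06], [-1.07, 1.41], [-3.16, 2.05], [-2.99, -0.16], [-3.1, 3.1]. Speed limits (rad/s): [2.79, 2.79, 3.14, 3.14, 3.14, 3.14].

## Interface

Orientations are given as a unit quaternion [x, y, z, w].
In Python, from bench import * gives the robot as it stands.
- The arm moves only by the tool drive_tool, never from a script. Its argument "plan" is a list that holds one entry, the list of rows, each a list of 5 numbers: the closure, from -1 (fully open) to 1 (shut), then the shift along the world's x, y, z in mm, then the turn about the world's z in degrees. A call has 1 to 20 rows; each row shifts and turns the commanded pose from where the row before left it; what a row does not reach is not made up. A row lasts 1/12 s, in which the tool goes at most 41.7 mm and 7.16 degrees, less where a joint would pass 70% of its speed; a pose out of reach is approached as far as the arm can. A call is refused whole if a number of a shift passes 41.7 or a number of a turn 7.16, either way. A call with a gripper value outside its range is refused whole. The fingers move at their own pace and stop on an object; the grip force is fixed at half the most. Time passes only in rows, so rows that do not move let the fingers close. It gives the time, the measured TCP pose, the force, the opening and the grip force at its end, in the units of the state.
- read_state(): the state, without advancing time (a new reading comes with each control period).
- get_image(name): name is "side" or "top"; returns (picture, depth): 420x560x3 uint8, red, green, blue; 420x560 float32, mm along the optical axis (not along the pixel's ray), 0 where there is no reading.
- camera_model(name): a dict with "fx", "fy", "cx", "cy" (pixels), "distortion" ([k1, k2, p1, p2, k3] as OpenCV has them; the pictures are not rectified), "R" (3x3) and "t" (3): a world point X has camera coordinates R X + t. Camera axes: x right, y down, z forward; pixel columns grow to the right and rows downward; lengths in mm; the calibration is good to about 2 mm. A picture is of the moment at which its call begins. camera_model takes no time and is no camera call.
- job_done(): hands the job in; it is judged then, once.
The state is a dict: "clock": time; "joints": joint angles; "joint_vel": joint speeds; "joint_efforts": joint torques, N m; "position": TCP position; "ee_rot": TCP orientation; "contact_force": force on the tool from outside, world axes, zero at the start; "wrist_torque": the same for the moment, N m; "gripper_width": finger opening in mm; "grasp_force": force on a finger pad.
Only numpy, scipy, OpenCV 4.12 (cv2) and the standard library are available. Lean on these libraries where they do the work, as an engineer would, in place of code of your own. Each camera call takes 0.05 s, during which the arm holds its last target. There are 200 camera calls.

## Task

Take the red temperature probe out of its stand and push it fully home into the red-ringed well on the sloping face of the calibrator. Let go of it there, then push the calibrator's yellow lever all the way over, away from its starting side, to switch it on. Leave the blue probe in the stand and do not disturb the beaker or the jar.

Things in the scene. Friction and masses are not known exactly. Their poses are not given: they have to be found in the camera images.
- probe_red: cordless temperature probe, loose, about 60 g, stands upright in one of the two places of the stand (either one). Steel stem 8 mm thick and 48 mm long with a tapered tip, then a dark flange 22 mm across and 5 mm thick, then a red square handle 18 x 18 mm, from 52 to 104 mm above the tip. Origin at the tip of the stem, z along the stem towards the handle, x and y square to the handle's flat sides
- probe_red_tip (a point): tip of the red probe's stem (the same point as its origin)
- probe_blue: the same probe with a blue handle, in the other place of the stand; it stays there
- stand: fixed white plastic stand 56 x 140 x 56 mm; origin at the centre of its underside; two upright 11 mm holes at its own y = +40 and -40 mm, in which the probes hang by their flanges, stem tips 8 mm above the table, handles from 60 to 112 mm above the table
- unit: fixed grey dry-block calibrator, footprint 165 (x) x 250 (y) mm on a plinth whose top is 26 mm high; origin on the table under it, its x points to its back, y to its left, z up; highest point 132 mm. The sloping aluminium well block is on its left part (y from -35 to +115 mm), the yellow lever on its right part (y = -85 mm). A fume hood stands behind it, from x = 0.72 m
- well_red (a point): centre of the mouth of the red-ringed well, on the sloping face. Its z is the well's outward axis, leaning 35 degrees from vertical to the unit's front (-x of unit); y is the unit's y. Round hole 10 mm wide, 54 mm deep, 3 mm chamfer; a probe is home when its flange lies on the face, tip 48 mm below the mouth. A like blue-ringed well, to stay empty, lies 64 mm away towards -y
- well_red_home (a point): the point 48 mm down the axis of the red-ringed well where the probe's tip is when fully home; axes as well_red
- power (a joint): angle of the yellow lever in rad: near 0 it leans to the unit's front (off), 1.0 is its stop, leaning to the unit's back (on). It turns about a line along the unit's y, needs about 1 N at its ball, and stays where it is left
- power_tip (a point): centre of the yellow ball, 26 mm in diameter, on the end of the lever; 60 mm from the pivot, which is 48 mm above the table; off it is about 100 mm high, 29 mm in front of the pivot; it moves about 58 mm towards the unit's +x from off to on
- beaker: clear beaker 54 mm wide, 70 mm high, a bystander behind the stand; origin under its centre
- jar: cream jar with a black lid 40 mm wide, 60 mm high, a bystander between robot and stand; origin under its centre
Not all that is in view belongs to the job. There is more than one size of the probe_red; the one meant has the size given above.

How it is judged (in metres and radians):
On the way, in this order (a step that is already met when the one before it is completed fails the run):
1. the red probe is fully home in the red-ringed well and let go, the lever still off (distance between probe_red_tip and well_red_home below 0.005 m and angle between the z axis of probe_red and the z axis of well_red, either way round below 0.12 rad and contact force between the fingers and probe_red below 0.05 N and value of joint power below 0.4 rad), for 0.2 s.
2. the lever is pushed over to on (value of joint power above 0.85 rad), for 0.2 s.
At the end, for the whole second after the job is handed in: The red probe rests, released, in the red-ringed well with its tip within 5 mm of the fully-home point and its stem within 0.12 rad of the well's axis; the lever is beyond 0.85 rad (stop at 1.0); the blue probe stands in the stand within 15 mm of where it was (distance between probe_red_tip and well_red_home below 0.005 m and angle between the z axis of probe_red and the z axis of well_red, either way round below 0.12 rad and linear speed of probe_red below 0.02 m/s and value of joint power above 0.85 rad and distance of probe_blue from where it was at the start of the episode below 0.015 m and angle between probe_blue's own z axis and vertical below 0.3 rad); the robot touches nothing.
It fails at once if the blue probe is pulled out of its place or tipped (moved over 30 mm) (distance of probe_blue from where it was at the start of the episode above 0.03 m).
It fails at once if the beaker is shoved over 30 mm or tipped (distance of beaker from where it was at the start of the episode above 0.03 m or angle between beaker's own z axis and vertical above 0.4 rad).
It fails at once if the jar is shoved over 30 mm or tipped (distance of jar from where it was at the start of the episode above 0.03 m or angle between jar's own z axis and vertical above 0.4 rad).
It also fails if it takes over 58 s, if anything falls off the work surface, if the arm or the gripper's body presses on something with over 40 N, if the wrist force passes 120 N, or if a joint passes its speed limit or range.

## Working session

There is one attempt and no reset: what is moved stays moved. The work goes in short steps, Python scripts to look and compute and a tool call to move; the robot and the scene stay as the last step left them, time stands still between calls to the robot, and variables do not carry over. Pictures are saved under pics/ and viewed, at most 10 in all, crops included, and the job is handed in when it is done.

Besides the shell and the picture viewer there is one more tool, called after ">>>" as name(argument=value, ...), one argument or row to a line, values as JSON. drive_tool: Moves the arm, as the interface text tells. Its arguments: {"type":"object","properties":{"plan":{"type":"array"}},"required":["plan"]}

```bash
ls; mkdir -p pics; cat > h.py <<'E'
from bench import *
import numpy as np, cv2
def grab(n,f):
    im,d=get_image(n); cv2.imwrite(f'pics/{f}.png',im[:,:,::-1]); np.savez(f'pics/{f}.npz',im=im,d=d); return im,d
def load(f):
    z=np.load(f'pics/{f}.npz'); return z['im'],z['d']
def K(n):
    m=camera_model(n); return m,np.array([[m['fx'],0,m['cx']],[0,m['fy'],m['cy']],[0,0,1.]]),np.array(m['distortion'],float)
def toworld(n,uv,z):
    m,k,D=K(n); uv=np.array(uv,float).reshape(-1,1,2); p=cv2.undistortPoints(uv,k,D).reshape(-1,2)
    c=np.c_[p,np.ones(len(p))]*np.asarray(z,float).reshape(-1,1)
    return (c-np.array(m['t']))@np.array(m['R'])
def cloud(n,d):
    v,u=np.mgrid[:d.shape[0],:d.shape[1]]
    return toworld(n,np.c_[u.ravel(),v.ravel()],d.ravel()).reshape(*d.shape,3)
def proj(n,X):
    m,k,D=K(n); R=np.array(m['R']); return cv2.projectPoints(np.array(X,float).reshape(-1,1,3),cv2.Rodrigues(R)[0],np.array(m['t'],float),k,D)[0].reshape(-1,2)
E
python3 - <<'E'
from h import *
a,_=grab('side','s0'); b,_=grab('top','t0')
for n in('side','top'):
    m=camera_model(n); print(n,m['fx'],m['distortion'],-np.array(m['R']).T@m['t'],np.array(m['R'])[2])
print(read_state())
E
```

```text
pics
side 524.1241404852709 [-0.03183881  0.          0.          0.          0.        ] [267.39503317 829.23443432 714.53995906] [ 0.25712849 -0.72794805 -0.63559152]
top 452.45040031980966 [-0.03870684  0.          0.          0.          0.        ] [ 348.98057288   99.1661237  1143.02983412] [ 0.18135475  0.0067044  -0.98339489]
{'clock': 0.1, 'joints': array([ 1.49557142e+00,  3.85509602e-01,  6.79543803e-03, -4.01091757e-04,
       -1.19398861e+00, -2.58601204e-01]), 'joint_vel': array([-0.00115764,  0.00016602,  0.00420952,  0.00197769, -0.00186015,
        0.00080319]), 'joint_efforts': array([-5.12756924e-04, -3.93325317e+01,  1.88929081e+01,  4.19799194e+00,
       -2.60067100e-03,  6.09987879e-06]), 'position': array([204.61084879, 590.0318102 , 230.33081264]), 'ee_rot': array([ 9.86089570e-01, -1.66211964e-01, -9.83458817e-05,  9.66288978e-04]), 'contact_force': array([ 0.44721333, -0.55491873, -0.6729607 ]), 'wrist_torque': array([ 0.01616185, -0.01419052,  0.02607989]), 'grasp_force': 0.0, 'gripper_width': 85.49993181711928}
```

View pics/s0.png

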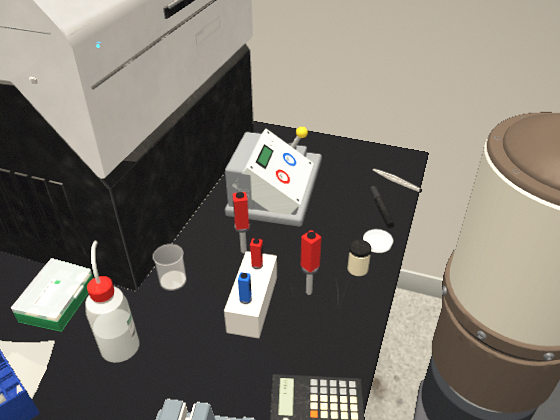

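View pics/t0.png

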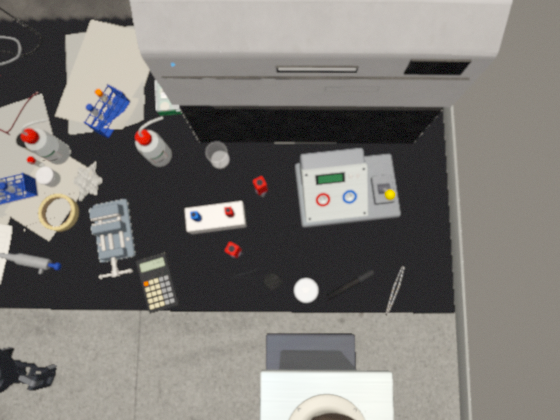

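Side view: the stand is at (250,295) with the red probe at (257,253) and blue at (245,288). Two larger red probes stand at (241,210) and (311,250). The unit is at (275,175), lever ball (302,132), red ring (283,176), beaker (170,267), jar (358,258). Top view: the stand's red probe is at (230,212), large ones at (260,185) and (233,250), red ring (323,200), ball (390,195). I choose the one in the stand and will check it in a crop.

```bash
python3 - <<'E'
from h import *
np.set_printoptions(precision=1,suppress=True)
C={};H={}
for n,f in(('side','s0'),('top','t0')):
    im,d=load(f); C[n]=cloud(n,d); H[n]=cv2.cvtColor(im,cv2.COLOR_RGB2HSV)
    h,s,v=[H[n][...,i].astype(int) for i in range(3)]
    ms={'red':((h<8)|(h>172))&(s>150)&(v>70),'blue':(h>105)&(h<125)&(s>150)&(v>60),'yel':(h>22)&(h<33)&(s>150)&(v>120)}
    for k,m in ms.items():
        N,L,st,ce=cv2.connectedComponentsWithStats(m.astype(np.uint8))
        for i in range(1,N):
            if st[i,4]<25: continue
            p=C[n][(L==i)&(d>0)]
            if len(p)==0 : continue
            q=np.median(p,0)
            if q[0]<250 or q[0]>760 or abs(q[1])>420: continue
            top=p[p[:,2]>np.percentile(p[:,2],97)-4]
            print(n,k,ce[i],st[i],'med',q,'zr',np.percentile(p[:,2],[3,97]),'top',top.mean(0),np.ptp(top[:,:2],axis=0))
# unit face plane from top
p=C['top'].reshape(-1,3); im,d=load('t0')
for n in('top','side'):
    # stand: white pts z ~56
    q=C[n]; m=(abs(q[...,2]-56)<5)&(H[n][...,1]<40)&(H[n][...,2]>150)&(q[...,0]>350)&(q[...,0]<620)&(q[...,1]>0)&(q[...,1]<350)
    r=cv2.minAreaRect(q[m][:,:2].astype(np.float32)); print(n,'stand',m.sum(),r,np.median(q[m][:,2]))
E
python3 - <<'E'
import cv2
a=cv2.imread('pics/s0.png')[110:340,150:390]; cv2.imwrite('pics/c0.png',cv2.resize(a,None,fx=2.6,fy=2.6,interpolation=2))
E
```

```text
side red [282.2 176.2] [276 170  14  13  56] med [556.9  12.3  88.3] zr [78.6 97.5] top [567.5  12.2  96. ] [ 7.5 26.2]
side red [240.7 211.5] [233 192  16  38 460] med [580.6 170.4 112.1] zr [ 72.4 141.4] top [583.  164.4 140. ] [28.6 26.9]
side red [310.2 251.5] [300 230  21  42 669] med [432.1 229.  110.8] zr [ -0.3 140.7] top [434.  224.6 139.5] [29.7 28.3]
side red [256.  252.5] [250 238  13  29 282] med [523.9 242.4  89.7] zr [ -0.8 112.3] top [524.4 238.1 111. ] [18.7 21.4]
side blue [288.8 158.4] [283 153  13  13  47] med [566.3 -51.3  88.5] zr [79.5 97. ] top [575.2 -50.3  95.5] [ 9.2 24.5]
side blue [244.3 287.9] [238 273  13  29 281] med [511.6 321.9  92.3] zr [ 64.6 112.5] top [513.  317.1 111.1] [18.7 18.3]
side yel [301.4 131.9] [296 127  12  11 103] med [ 565.6 -136.3  106. ] zr [  0.3 114.4] top [ 565.7 -139.5  112.5] [18.  17.7]
top red [259.9 184.6] [252 175  16  20 180] med [582.4 159.3 135.2] zr [ -1.9 144.5] top [586.4 160.4 142.5] [27.6 27.4]
top red [229.5 212.2] [226 208   7   8  35] med [521.5 229.5 110. ] zr [ 86.4 115.4] top [524.2 230.1 113.1] [11.8 13.8]
top red [232.2 249. ] [224 241  18  17 159] med [436.1 218.3 137.6] zr [ -2.4 144.3] top [435.3 218.7 142. ] [26.5 26.4]
top blue [196.  216.2] [192 212   8   8  38] med [511.3 307.7 108.9] zr [ 89.  116.9] top [514.7 309.5 115.2] [11.4 11.9]
top yel [389.6 194.2] [385 189  10  11  83] med [ 566.2 -141.7  111.1] zr [104.1 115.8] top [ 567.4 -142.4  113.7] [16.3 20.7]
top stand 1163 ((543.24560546875, 176.0862579345703), (95.84136962890625, 340.3056640625), 6.334211826324463) 55.72101069518659
side stand 1771 ((514.9721069335938, 174.68968200683594), (131.78875732421875, 336.3414306640625), 14.819302558898926) 55.27605330864157
```

View pics/c0.png

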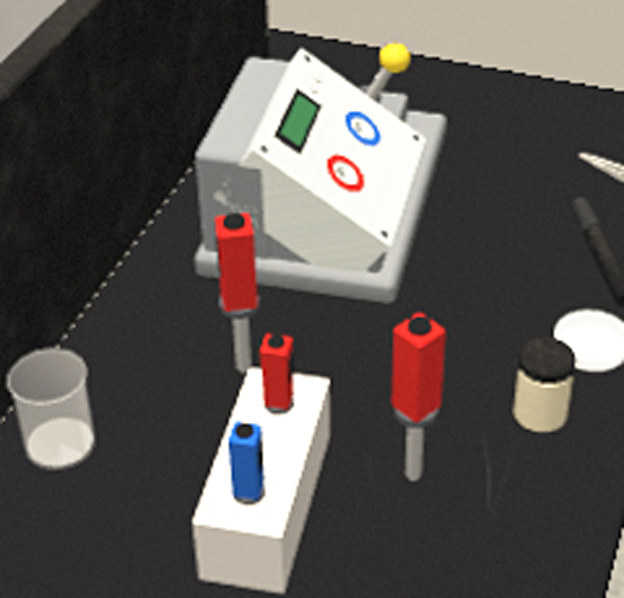

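Crop: the stand's red probe (257,253 in the full image) has an 18 mm handle top. The other two reds are about 28 mm, so they are decoys. Next I fit exact poses.

```bash
cat > fit.py <<'E'
from h import *
from scipy.optimize import minimize
np.set_printoptions(precision=2,suppress=True)
def masks(n,f):
    im,d=load(f); h,s,v=[x.astype(int) for x in cv2.split(cv2.cvtColor(im,cv2.COLOR_RGB2HSV))]
    return dict(red=((h<8)|(h>172))&(s>120)&(v>60),blue=(h>105)&(h<125)&(s>120)&(v>50),yel=(h>22)&(h<33)&(s>130)&(v>100),white=(s<60)&(v>100)),im,d
def tri(uv):  # uv dict name->pixel ; returns point and gap
    P=[];Dn=[]
    for n,p in uv.items():
        a=toworld(n,p,[1.])[0]; m=camera_model(n); c=-np.array(m['R']).T@np.array(m['t']); v=a-c; P.append(c);Dn.append(v/np.linalg.norm(v))
    A=sum(np.eye(3)-np.outer(v,v) for v in Dn); b=sum((np.eye(3)-np.outer(v,v))@c for c,v in zip(P,Dn)); X=np.linalg.solve(A,b)
    return X,[np.linalg.norm((np.eye(3)-np.outer(v,v))@(X-c)) for c,v in zip(P,Dn)]
def box(x,y,yaw,hx,hy,z0,z1):
    c,s=np.cos(yaw),np.sin(yaw); return [[x+c*a-s*b,y+s*a+c*b,z] for a in(-hx,hx) for b in(-hy,hy) for z in(z0,z1)]
def sil(n,pts,roi,ss=6):
    u0,v0,w,hh=roi; p=(proj(n,pts)-[u0,v0]+.5)*ss; m=np.zeros((hh*ss,w*ss),np.uint8)
    cv2.fillConvexPoly(m,cv2.convexHull(np.round(p).astype(np.int32)),1); return cv2.resize(m.astype(np.float32),(w,hh),interpolation=cv2.INTER_AREA)
E
python3 - <<'E'
from fit import *
R={n:masks(n,f) for n,f in(('side','s0'),('top','t0'))}
# rings
for col in('red','blue'):
    uv={}
    for n,(a,b) in dict(side=dict(red=(282,176),blue=(289,158)),top=dict(red=(323,200),blue=(350,197))).items():
        pass
    for n in R:
        a,b={'side':dict(red=(282,176),blue=(289,158)),'top':dict(red=(323,200),blue=(350,197))}[n][col]
        m=R[n][0][col].copy(); z=np.zeros_like(m); z[b-12:b+13,a-12:a+13]=1; m&=z
        ct=max(cv2.findContours(m.astype(np.uint8),0,1)[0],key=len); e=cv2.fitEllipse(cv2.convexHull(ct)); uv[n]=e[0]
    print(col,'ring',uv,*tri(uv))
uv={}
for n,(a,b) in dict(side=(301,132),top=(390,194)).items():
    m=R[n][0]['yel'][b-12:b+13,a-12:a+13]; v,u=np.nonzero(m); uv[n]=(u.min()+u.max())/2+a-12,(v.min()+v.max())/2+b-12
print('ball',uv,*tri(uv))
# probes
for col,(x,y) in dict(red=(523,233),blue=(514,312)).items():
  for cams in(['side'],['top'],['side','top']):
    T={}
    for n in cams:
        c=proj(n,[x,y,86])[0].astype(int); roi=(c[0]-20,c[1]-25,40,50)
        m=R[n][0][col][roi[1]:roi[1]+50,roi[0]:roi[0]+40].astype(np.uint8)
        N,L,st,_=cv2.connectedComponentsWithStats(m); m=(L==1+np.argmax(st[1:,4])).astype(np.uint8); h=cv2.convexHull(np.vstack(cv2.findContours(m,0,1)[0])); m[:]=0; cv2.fillConvexPoly(m,h,1); T[n]=(roi,m)
    def cost(p):
        return sum(abs(sil(n,box(p[0],p[1],p[2],9,9,60,112),r)-m).sum() for n,(r,m) in T.items())
    best=min((minimize(cost,[x,y,w],method='Nelder-Mead',options=dict(initial_simplex=[[x,y,w],[x+8,y,w],[x,y+8,w],[x,y,w+.3]])) for w in(-.3,.1,.5,.9)),key=lambda r:r.fun)
    print(col,cams,best.x[:2],np.rad2deg(best.x[2]),best.fun)
# beaker, jar rough; face plane
C=cloud('top',R['top'][2])
for nm,(u,v) in dict(beaker=(217,155),jar=(272,283)).items(): 
    print(nm,toworld('top',[u,v],[[1130-50]])[0], np.median(C[v-3:v+4,u-3:u+4].reshape(-1,3),0))
# face plane
for n,(a,b,c,d) in dict(top=(308,186,364,216),side=(262,150,305,190)).items():
    q=cloud(n,R[n][2])[b:d,a:c].reshape(-1,3); q=q[(q[:,2]>60)&(q[:,2]<125)]
    for _ in range(6):
        ce=q.mean(0); nn=np.linalg.svd(q-ce,full_matrices=False)[2][2]; nn*=np.sign(nn[2]); r=(q-ce)@nn; q=q[abs(r)<max(3,2*r.std())] 
    print(n,'plane',ce,nn,np.rad2deg(np.arccos(nn[2])),np.rad2deg(np.arctan2(-nn[1],-nn[0])),len(q),r.std())
E
```

```text
red ring {'side': (282.51019287109375, 176.2427978515625), 'top': (322.4074401855469, 199.23721313476562)} [557.19  12.96  88.8 ] [np.float64(0.5326117739837305), np.float64(0.5326117739838565)]
blue ring {'side': (289.1310729980469, 158.830810546875), 'top': (349.0464782714844, 196.40682983398438)} [564.42 -50.33  89.46] [np.float64(0.3703772530556674), np.float64(0.3703772530554211)]
ball {'side': (np.float64(301.5), np.float64(132.0)), 'top': (np.float64(389.5), np.float64(194.0))} [ 567.74 -144.13  101.53] [np.float64(0.8806036652620923), np.float64(0.8806036652622051)]
red ['side'] [526.68 233.99] 9.401864098402973 26.66666603088379
red ['top'] [527.05 234.85] 36.6434203336278 35.63888931274414
red ['side', 'top'] [527.01 233.9 ] 9.509760261708733 72.41666412353516
blue ['side'] [514.78 316.05] 21.766006197415773 36.86111068725586
blue ['top'] [514.37 311.51] 52.850387595073244 40.722225189208984Traceback (most recent call last):
  File "<stdin>", line 27, in <module>
  File "<stdin>", line 27, in <genexpr>
    res = _minimize_neldermead(fun, x0, args, callback, bounds=bounds,
                               **options)
    fsim[j] = func(sim[j])
              ~~~~^^^^^^^^
    fx = function(np.copy(x), *(wrapper_args + args))
  File "<stdin>", line 26, in cost
  File "<stdin>", line 26, in <genexpr>
  File "fit.py", line 16, in sil
    u0,v0,w,hh=roi; p=(proj(n,pts)-[u0,v0]+.5)*ss; m=np.zeros((hh*ss,w*ss),np.uint8)
                       ~~~~^^^^^^^
  File "h.py", line 17, in proj
    m,k,D=K(n); R=np.array(m['R']); return cv2.projectPoints(np.array(X,float).reshape(-1,1,3),cv2.Rodrigues(R)[0],np.array(m['t'],float),k,D)[0].reshape(-1,2)
          ~^^^
  File "h.py", line 8, in K
    m=camera_model(n); return m,np.array([[m['fx'],0,m['cx']],[0,m['fy'],m['cy']],[0,0,1.]]),np.array(m['distortion'],float)
ValueError: time passes only in moves, steps and waits
```

```bash
python3 - <<'E'
import re
s=open('h.py').read()
s=s.replace("def K(n):\n    m=camera_model(n);","import functools\ncamera_model=functools.lru_cache(None)(camera_model)\n@functools.lru_cache(None)\ndef K(n):\n    m=camera_model(n);")
open('h.py','w').write(s)
E
python3 - <<'E'
from fit import *
R={n:masks(n,f) for n,f in(('side','s0'),('top','t0'))}
def run(name,pm,x,y,hx,hy,z0,z1,W,ws):
  for cams in(['side'],['top'],['side','top']):
    T={}
    for n in cams:
        c=proj(n,[x,y,(z0+z1)/2])[0].astype(int); roi=(c[0]-W,c[1]-W,2*W,2*W)
        m=pm(n)[roi[1]:roi[1]+2*W,roi[0]:roi[0]+2*W].astype(np.uint8)
        N,L,st,_=cv2.connectedComponentsWithStats(m); m=(L==1+np.argmax(st[1:,4])).astype(np.uint8); h=cv2.convexHull(np.vstack(cv2.findContours(m,0,1)[0])); m[:]=0; cv2.fillConvexPoly(m,h,1); T[n]=(roi,m)
    def cost(p): return sum(abs(sil(n,box(p[0],p[1],p[2],hx,hy,z0,z1),r)-m).sum() for n,(r,m) in T.items())
    best=min((minimize(cost,[x,y,w],method='Nelder-Mead',options=dict(maxiter=120,initial_simplex=[[x,y,w],[x+6,y,w],[x,y+6,w],[x,y,w+.2]])) for w in ws),key=lambda r:r.fun)
    print(name,cams,best.x[:2],np.rad2deg(best.x[2]),best.fun)
run('red',lambda n:R[n][0]['red'],525,233,9,9,60,112,22,(-.3,.1,.5))
run('blue',lambda n:R[n][0]['blue'],514,312,9,9,60,112,22,(-.3,.1,.5))
run('stand',lambda n:R[n][0]['white'],519,273,28,70,0,56,60,(.05,.2))
C=cloud('top',R['top'][2])
for nm,(u,v) in dict(beaker=(217,155),jar=(272,283)).items(): print(nm,np.median(C[v-3:v+4,u-3:u+4].reshape(-1,3),0))
for n,(a,b,c,d) in dict(top=(308,186,364,216),side=(262,150,305,190)).items():
    q=cloud(n,R[n][2])[b:d,a:c].reshape(-1,3); q=q[(q[:,2]>60)&(q[:,2]<125)]
    for _ in range(6):
        ce=q.mean(0); nn=np.linalg.svd(q-ce,full_matrices=False)[2][2]; nn*=np.sign(nn[2]); r=(q-ce)@nn; q=q[abs(r)<max(3,2*r.std())] 
    print(n,'plane',ce,nn,np.rad2deg(np.arccos(nn[2])),np.rad2deg(np.arctan2(-nn[1],-nn[0])),len(q),r.std())
E
```

```text
red ['side'] [526.84 234.11] 7.607193858491256 26.36111068725586
red ['top'] [527.66 235.23] 37.11122641059218 36.27777862548828
red ['side', 'top'] [526.75 234.3 ] 8.08823358696752 71.08333587646484
blue ['side'] [515.58 314.29] 20.680643617401607 37.9444465637207
blue ['top'] [512.84 310.3 ] 52.49767179281445 40.583335876464844
blue ['side', 'top'] [515.59 314.09] 21.931642979260875 95.0
stand ['side'] [521.35 274.31] 7.398504676757816 813.97216796875
stand ['top'] [524.15 276.81] 9.691753874229928 157.83334350585938
stand ['side', 'top'] [521.79 274.92] 7.458347210261052 990.7222900390625
beaker [691.25 280.86   3.2 ]
jar [361.15 131.51  59.39]
top plane [556.22 -18.43  83.57] [-0.57 -0.06  0.82] 35.14950904528471 6.352399666104745 1447 1.4553365282352881
side plane [562.68 -11.22  89.44] [-0.58 -0.07  0.81] 35.79281465091337 6.563489795527773 1511 1.2522522832860288
```

Poses: red probe (526,234), yaw 8°; well mouth (557,13,89), unit yaw 6.5°, slope 35°; ball (568,-144,101.5). I only have vertical-tool moves, so the plan is:
1. Pull the probe out of the stand.
2. Tilt it 35° in the grip against the stand's edge.
3. Insert it along the well axis.

>>> drive_tool(
  plan=[
    [[0,23,-25.5,0,7],[0,23,-25.5,0,7],[0,23,-25.5,0,7],[0,23,-25.5,0,6],[0,23,-25.5,0,0],[0,23,-25.5,0,0],[0,23,-25.5,0,0],[0,23,-25.5,0,0],[0,23,-25.5,0,0],[0,23,-25.5,0,0],[0,23,-25.5,0,0],[0,23,-25.5,0,0],[0,23,-25.5,0,0],[0,23,-25.5,0,0],[0,0,0,0,0],[0,0,0,0,0],[0,0,0,0,0]],
  ],
)

```text
clock: 1.52
position: [526.5, 233.2, 230.8]
ee_rot: [0.998, 0.068, -0.001, 0.0]
contact_force: [-1.0, 0.4, -0.3]
gripper_width: 42.7
grasp_force: 0.0
```

>>> drive_tool(
  plan=[
    [[0,0,0,-35,0],[0,0,0,-35,0],[0,0,0,-35,0],[0,0,0,0,0],[0,0,0,0,0]],
  ],
)

```text
clock: 1.93
position: [525.5, 233.8, 125.3]
ee_rot: [0.998, 0.07, -0.002, 0.001]
contact_force: [1.3, -0.4, 1.4]
gripper_width: 42.6
grasp_force: 0.0
```

```bash
python3 - <<'E'
from h import *
a,_=grab('side','s1'); b,_=grab('top','t1')
f=lambda i,c,r:cv2.resize(i[r:r+100,c:c+100,::-1],(400,400),interpolation=2)
c=proj('side',[526,234,110])[0].astype(int);d=proj('top',[526,234,110])[0].astype(int);print(c,d)
cv2.imwrite('pics/c1.png',np.hstack([f(a,c[0]-50,c[1]-50),f(b,d[0]-50,d[1]-50)]))
E
```

```text
[256 242] [227 210]
```

View pics/c1.png

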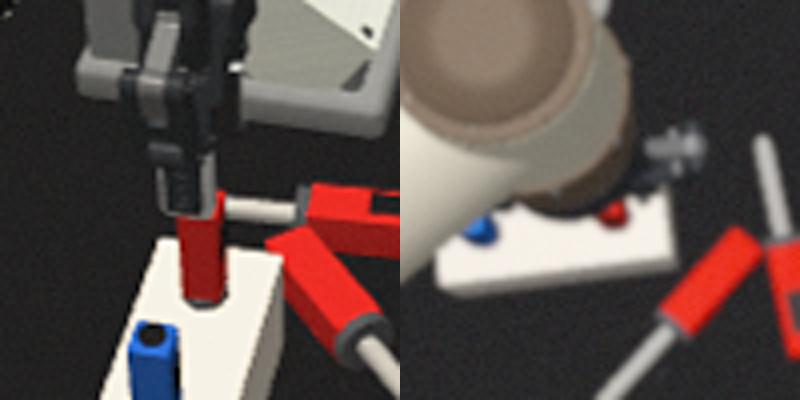

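The crop shows the finger just above the stand's red handle, at crop px (186,205). Both decoys have fallen over and lie beside the stand. A quick alignment check follows.

```bash
python3 - <<'E'
from h import *
yw=np.deg2rad(8);t=np.array([525.5,233.8,0])
u=np.array([-np.sin(yw),np.cos(yw),0]); x=np.array([np.cos(yw),np.sin(yw),0])
for w in(21,28):
  for dx in(-11,0,11):
    print(w,dx,(proj('side',t+u*w+x*dx+[0,0,130])[0]-[206,192])*4)
print('top handle',[(proj('side',np.array([526,234,112])+u*9+x*s)[0]-[206,192])*4 for s in(-9,9)])
E
```

```text
21 -11 [213.83847608 202.73860063]
21 0 [187.60572741 199.11758069]
21 11 [161.47945692 195.50977812]
28 -11 [209.83917989 214.34587033]
28 0 [183.45195593 210.67884317]
28 11 [157.17259385 207.02518193]
top handle [array([215.83158868, 214.38024512]), array([173.97167199, 208.56535483])]
```

Consistent to about 2 mm. Descend and grip.

>>> drive_tool(
  plan=[
    [[0,-1,0,-28,0],[0,0,0,-28,0],[0,0,0,0,0],[0,0,0,0,0],[1,0,0,0,0],[1,0,0,0,0],[1,0,0,0,0],[1,0,0,0,0],[1,0,0,0,0],[1,0,0,0,0]],
  ],
)

```text
clock: 2.87
position: [527.4, 234.7, 73.1]
ee_rot: [0.998, 0.069, 0.002, -0.001]
contact_force: [-0.9, 1.0, 6.5]
gripper_width: 17.0
grasp_force: 58.8
```

>>> drive_tool(
  plan=[
    [[1,0,0,22,0],[1,0,0,22,0],[1,0,0,22,0],[1,15,2,0,0],[1,15,2,0,0],[1,15,2,0,0],[1,0,0,-16,0],[1,0,0,-16,0],[1,0,0,0,0],[1,0,0,0,0]],
  ],
)

```text
clock: 3.7
position: [570.4, 239.1, 104.1]
ee_rot: [0.998, 0.069, -0.001, 0.001]
contact_force: [0.0, 0.2, 0.4]
gripper_width: 17.1
grasp_force: 60.0
```

```bash
python3 - <<'E'
from h import *
np.set_printoptions(precision=1,suppress=True)
print(read_state()['position'])
a,_=grab('side','s2'); b,_=grab('top','t2')
f=lambda i,c,r:cv2.resize(i[r:r+100,c:c+100,::-1],(400,400),interpolation=2)
c=proj('side',[560,238,70])[0].astype(int);d=proj('top',[526,200,70])[0].astype(int);print(c,d)
print('expected tip/flange/edge px',[(proj('side',p)[0]-c+50)*4 for p in([572,240,40],[572,240,88],[555,238,56])])
cv2.imwrite('pics/c2.png',np.hstack([f(a,c[0]-50,c[1]-50),f(b,d[0]-50,d[1]-50)]))
E
```

```text
[570.4 239.1 104.1]
[237 255] [244 213]
expected tip/flange/edge px [array([180.8, 248.6]), array([173.7, 170.7]), array([215.7, 229.2])]
```

View pics/c2.png

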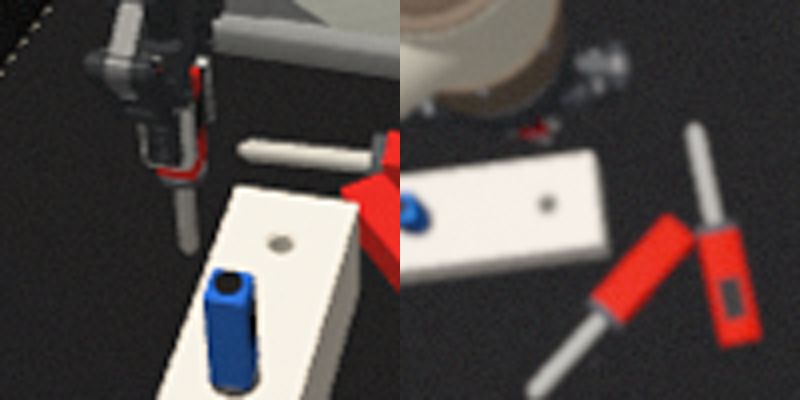

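The crop shows the probe held upright: tip at px (186,252), stand's back edge at about (215,229), and the way clear. I tilt it against that edge.

>>> drive_tool(
  plan=[
    [[1,-5.5,-0.8,0,0],[1,-5.5,-0.8,0,0],[1,-5.7,-0.8,-0.5,0],[1,-5.7,-0.8,-0.5,0],[1,-5.5,-0.8,-1.5,0],[1,0,0,0,0]],
  ],
)

```text
clock: 4.3
position: [546.1, 237.1, 104.9]
ee_rot: [0.998, 0.07, 0.005, -0.002]
contact_force: [6.3, -0.8, 1.1]
gripper_width: 17.5
grasp_force: 60.7
```

>>> drive_tool(
  plan=[
    [[1,-5.5,-0.8,-1.5,0],[1,-5.2,-0.7,-2.5,0],[1,-5.2,-0.7,-2.5,0],[1,-5,-0.7,-3,0],[1,0,0,0,0],[1,0,0,0,0]],
  ],
)

```text
clock: 4.8
position: [525.9, 235.3, 96.2]
ee_rot: [0.998, 0.07, 0.006, -0.003]
contact_force: [5.9, 1.8, 4.5]
gripper_width: 17.1
grasp_force: 61.0
```

```bash
cat > tilt.py <<'E'
from h import *
import sys
np.set_printoptions(precision=1,suppress=True)
tag=sys.argv[1]; yw=np.deg2rad(float(sys.argv[2])); s=read_state(); T=s['position']; print(T,s['contact_force'])
a,_=grab('side','s'+tag)
x=np.array([np.cos(yw),np.sin(yw),0]); G=T+[0,0,19]
c=proj('side',G-[0,0,40])[0].astype(int)
im=cv2.resize(a[c[1]-50:c[1]+50,c[0]-50:c[0]+50,::-1],(600,600),interpolation=2)
for th,col in((0,(255,255,0)),(20,(0,255,255)),(35,(0,255,0))):
    t=np.deg2rad(th); d=-np.sin(t)*x+[0,0,np.cos(t)]
    p=(proj('side',[G,G-83*d])-c+50.5)*6; cv2.line(im,*[tuple(int(v) for v in q) for q in p],col,1)
    print(th,p.round(0).tolist())
cv2.imwrite(f'pics/c{tag}.png',im)
E
python3 tilt.py 3 8
```

```text
[525.9 235.3  96.2] [5.9 1.8 4.5]
0 [[301.0, 203.0], [311.0, 409.0]]
20 [[301.0, 203.0], [217.0, 383.0]]
35 [[301.0, 203.0], [153.0, 351.0]]
```

View pics/c3.png

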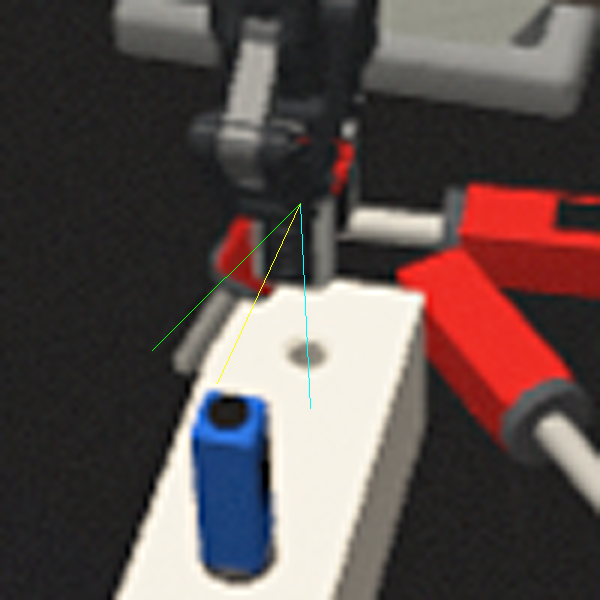

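The probe is tilted about 28° (tip at px (183,368)). A bit more, then lift.

>>> drive_tool(
  plan=[
    [[1,-4,-0.6,-2.5,0],[1,-4,-0.6,-2.5,0],[1,0,0,0,0],[1,0,0,0,0],[1,4,0.6,6,0],[1,0,0,30,0],[1,0,0,30,0],[1,0,0,30,-1.5],[1,0,0,0,0],[1,0,0,0,0]],
  ],
)

```text
clock: 5.68
position: [517.8, 232.2, 185.4]
ee_rot: [0.998, 0.056, 0.001, -0.001]
contact_force: [-0.1, -0.3, -1.4]
gripper_width: 17.6
grasp_force: 60.3
```

```bash
python3 tilt.py 4 6.5
```

```text
[517.8 232.2 185.4] [-0.1 -0.3 -1.4]
0 [[299.0, 192.0], [308.0, 426.0]]
20 [[299.0, 192.0], [209.0, 398.0]]
35 [[299.0, 192.0], [141.0, 361.0]]
```

View pics/c4.png

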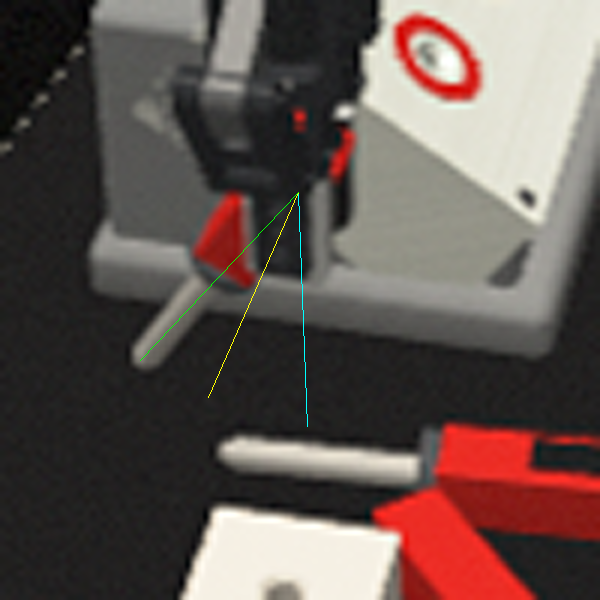

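Tip at px (145,362), flange centre about (222,268). I solve both on the gripper's mid-plane and compute the shift to the well.

```bash
cat > plane.py <<'E'
from h import *
import sys
np.set_printoptions(precision=1,suppress=True)
def onplane(uv,T,yaw):
    yw=np.deg2rad(yaw); n=np.array([-np.sin(yw),np.cos(yw),0]); m=camera_model('side'); c=-np.array(m['R']).T@np.array(m['t'])
    out=[]
    for p in uv:
        v=toworld('side',p,[1.])[0]-c; out.append(c+v*((T-c)@n)/(v@n))
    return np.array(out)
E
python3 - <<'E'
from plane import *
T=np.array([517.8,232.2,185.4]); G=T+[0,0,19]; c=proj('side',G-[0,0,40])[0].astype(int)
im,_=load('s4')
# stem axis by segmentation: bright grey pixels in crop region
px=lambda p:np.array(p)/6-50.5+c
P=onplane([px((145,362)),px((222,268))],T,6.5)
x=np.array([np.cos(np.deg2rad(6.5)),np.sin(np.deg2rad(6.5)),0])
d=P[1]-P[0]; print(P,'len',np.linalg.norm(d),'tilt',np.rad2deg(np.arctan2(-d@x,d[2])))
print('tip rel TCP: along x',(P[0]-T)@x,'z',P[0][2]-T[2])
# stem line fit
h=cv2.cvtColor(im,cv2.COLOR_RGB2HSV); a=c+np.array([-30,-3]); 
sub=im[c[1]-4:c[1]+14,c[0]-30:c[0]-14].astype(int); m=(sub.min(2)>95); v,u=np.nonzero(m); print(m.astype(int))
E
```

```text
[[565.6 237.6 135.9]
 [541.6 234.9 174.3]] len 45.386541731070494 tilt 32.15322386677955
tip rel TCP: along x 48.07353129120825 z -49.513847714710806
[[0 0 0 0 0 0 0 0 0 0 0 0 1 1 1 0]
 [0 0 0 0 0 0 0 0 0 0 0 1 1 1 1 0]
 [0 0 0 0 0 0 0 0 0 0 1 1 1 1 1 0]
 [0 0 0 0 0 0 0 0 0 0 1 1 1 1 0 0]
 [0 0 0 0 0 0 0 0 0 1 1 1 1 1 0 0]
 [0 0 0 0 0 0 0 0 0 1 1 1 1 0 0 0]
 [0 0 0 0 0 0 0 0 1 1 1 1 0 0 0 0]
 [0 0 0 0 0 0 0 1 1 1 1 0 0 0 0 0]
 [0 0 0 0 0 0 1 1 1 1 0 0 0 0 0 0]
 [0 0 0 0 0 1 1 1 1 0 0 0 0 0 0 0]
 [0 0 0 0 0 1 1 1 1 0 0 0 0 0 0 0]
 [0 0 0 0 1 1 1 1 0 0 0 0 0 0 0 0]
 [0 0 0 1 1 1 1 0 0 0 0 0 0 0 0 0]
 [0 0 0 1 1 1 0 0 0 0 0 0 0 0 0 0]
 [0 0 0 0 1 0 0 0 0 0 0 0 0 0 0 0]
 [0 0 0 0 0 0 0 0 0 0 0 0 0 0 0 0]
 [0 0 0 0 0 0 0 0 0 0 0 0 0 0 0 0]
 [0 0 0 0 0 0 0 0 0 0 0 0 0 0 0 0]]
```

>>> drive_tool(
  plan=[
    [[1,0,0,15,0],[1,-2,-28,0,0],[1,-2,-28,0,0],[1,-2,-28,0,0],[1,-2,-28,0,0],[1,-2,-28,0,0],[1,-2,-28,0,0],[1,-2,-28,0,0],[1,-3,-29.6,0,0],[1,0,0,-17,0],[1,0,0,-17,0],[1,0,0,-8,0],[1,0,0,0,0],[1,0,0,0,0],[1,0,0,0,0]],
  ],
)

```text
clock: 6.98
position: [501.3, 6.8, 156.7]
ee_rot: [0.998, 0.056, 0.0, 0.0]
contact_force: [0.9, 0.0, -0.4]
gripper_width: 17.5
grasp_force: 60.3
```

```bash
python3 - <<'E'
from plane import *
s=read_state(); T=s['position']; print(T,s['contact_force'],s['ee_rot'])
a,_=grab('side','s5'); b,_=grab('top','t5')
M=np.array([557.2,13,88.8]); ax=np.array([-.570,-.065,.819]); x=np.array([.9936,.1132,0])
c=proj('side',M)[0].astype(int); d=proj('top',M)[0].astype(int)
f=lambda i,c:cv2.resize(i[c[1]-33:c[1]+33,c[0]-33:c[0]+33,::-1],(396,396),interpolation=2)
A=f(a,c);B=f(b,d)
tip=T+48.1*x-[0,0,49.5]; print('tip',tip,'err vs axis',(tip-M)-((tip-M)@ax)*ax,'out',(tip-M)@ax)
for im,n,cc in((A,'side',c),(B,'top',d)):
    q=lambda X:tuple(int(v) for v in (proj(n,X)[0]-cc+33.5)*6)
    cv2.line(im,q(M),q(M+40*ax),(0,255,0),1); cv2.circle(im,q(tip),3,(255,255,0),1); print(n,q(M),q(tip))
cv2.imwrite('pics/c5.png',np.hstack([A,B]))
E
```

```text
[501.3   6.8 156.7] [ 0.9  0.  -0.4] [1.  0.1 0.  0. ]
tip [549.1  12.2 107.2] err vs axis [3.1 0.5 2.2] out 19.71945662279491
side (202, 202) (225, 161)
top (203, 203) (209, 215)
```

View pics/c5.png

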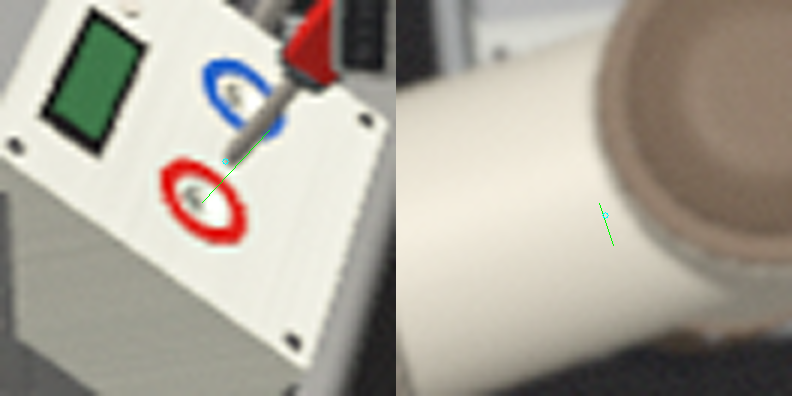

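The tip (230,162) is in line with the red ring centre (202,202), about 3 mm upslope of the axis. I correct that and advance to the mouth.

>>> drive_tool(
  plan=[
    [[1,-2.6,-0.5,-2,0],[1,2.3,0.3,-3.3,0],[1,2.3,0.3,-3.3,0],[1,2.3,0.2,-3.3,0],[1,2.3,0.3,-3.3,0],[1,2.3,0.2,-3.3,0],[1,0,0,0,0],[1,0,0,0,0]],
  ],
)

```text
clock: 7.75
position: [509.8, 7.1, 137.4]
ee_rot: [0.998, 0.056, -0.0, 0.0]
contact_force: [0.6, 0.1, -0.1]
gripper_width: 16.9
grasp_force: 60.3
```

```bash
cat > chk.py <<'E'
from plane import *
import sys
s=read_state(); T=s['position']; print(T,s['contact_force'],s['gripper_width'],s['grasp_force'])
M=np.array([557.2,13,88.8]); ax=np.array([-.570,-.065,.819]); x=np.array([.9936,.1132,0])
tip=T+48.1*x-[0,0,49.5]; print('tip',tip,'err vs axis',(tip-M)-((tip-M)@ax)*ax,'out',(tip-M)@ax)
a,_=grab('side','s'+sys.argv[1]); c=proj('side',M)[0].astype(int)
A=cv2.resize(a[c[1]-33:c[1]+33,c[0]-33:c[0]+33,::-1],(462,462),interpolation=2)
q=lambda X:tuple(int(v) for v in (proj('side',X)[0]-c+33.5)*7)
cv2.line(A,q(M),q(M+40*ax),(0,255,0),1); print(q(M),q(tip)); cv2.imwrite(f'pics/c{sys.argv[1]}.png',A)
E
python3 chk.py 6
```

```text
[509.8   7.1 137.4] [ 0.6  0.1 -0.1] 16.921640767020946 60.2925968170166
tip [557.6  12.6  87.9] err vs axis [-0.1 -0.5 -0.1] out -0.9708851993355319
(236, 235) (235, 237)
```

View pics/c6.png

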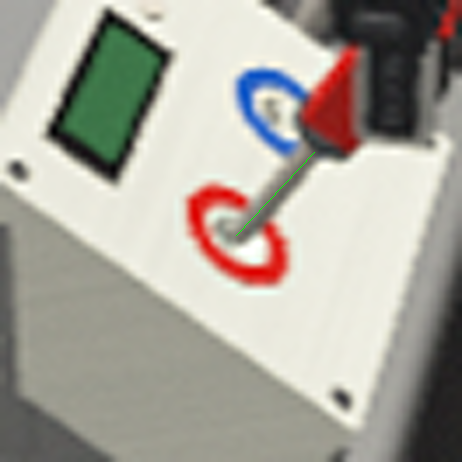

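The tip is at the centre of the red ring, px (238,237), with the stem along the axis. Insert gradually while watching the force.

>>> drive_tool(
  plan=[
    [[1,1.4,0.2,-2,0],[1,1.4,0.2,-2,0],[1,1.4,0.2,-2,0],[1,1.4,0.2,-2,0],[1,0,0,0,0]],
  ],
)

```text
clock: 8.22
position: [515.5, 8.0, 129.3]
ee_rot: [0.998, 0.056, -0.0, 0.0]
contact_force: [-0.0, -0.0, 0.1]
gripper_width: 17.3
grasp_force: 60.3
```

>>> drive_tool(
  plan=[
    [[1,1.7,0.2,-2.5,0],[1,1.7,0.2,-2.5,0],[1,1.7,0.2,-2.5,0],[1,1.7,0.2,-2.5,0],[1,0,0,0,0]],
  ],
)

```text
clock: 8.63
position: [522.2, 8.8, 119.1]
ee_rot: [0.998, 0.056, -0.0, 0.0]
contact_force: [0.4, 0.9, -0.7]
gripper_width: 17.3
grasp_force: 60.3
```

>>> drive_tool(
  plan=[
    [[1,1.7,0.2,-2.5,0],[1,1.7,0.2,-2.5,0],[1,1.7,0.2,-2.5,0],[1,1.7,0.2,-2.5,0],[1,1.7,0.2,-2.5,0],[1,0,0,0,0]],
  ],
)

```text
clock: 9.13
position: [530.8, 9.8, 106.6]
ee_rot: [0.998, 0.056, -0.0, 0.0]
contact_force: [0.3, 0.4, -1.1]
gripper_width: 17.2
grasp_force: 60.3
```

>>> drive_tool(
  plan=[
    [[1,1.7,0.2,-2.5,0],[1,1.7,0.2,-2.5,0],[1,1.2,0.1,-1.7,0],[1,0.6,0.1,-0.8,0],[1,0.6,0.1,-0.8,0],[1,0,0,0,0],[1,0,0,0,0]],
  ],
)

```text
clock: 9.72
position: [535.7, 10.4, 99.1]
ee_rot: [0.998, 0.056, -0.001, 0.0]
contact_force: [-4.9, 1.0, 3.1]
gripper_width: 17.2
grasp_force: 60.9
```

```bash
python3 chk.py 7
```

```text
[535.7  10.4  99.1] [-4.9  1.   3.1] 17.24363878254815 60.934619307518005
tip [583.5  15.9  49.6] err vs axis [-0.7 -0.2 -0.5] out -47.281971397938044
(236, 235) (150, 330)
```

>>> drive_tool(
  plan=[
    [[1,0.9,0.1,-1.2,0],[1,0.9,0.1,-1.2,0],[1,0,0,0,0],[1,0,0,0,0]],
  ],
)

```text
clock: 10.1
position: [535.7, 10.4, 98.9]
ee_rot: [0.998, 0.056, -0.002, 0.0]
contact_force: [-15.4, 3.2, 18.2]
gripper_width: 17.6
grasp_force: 63.1
```

Seated: it is stuck at 47–48 mm depth and the axial force is rising. Release.

>>> drive_tool(
  plan=[
    [[1,-1,-0.1,1.4,0],[0,0,0,0,0],[0,0,0,0,0],[0,0,0,0,0],[0,0,0,0,0],[0,0,0,0,0],[0,0,0,20,0],[0,0,0,30,0],[0,0,0,30,0],[0,0,0,30,0],[0,0,0,0,0]],
  ],
)

```text
clock: 11.02
position: [541.3, 11.0, 214.7]
ee_rot: [0.998, 0.056, 0.007, -0.0]
contact_force: [1.7, 0.3, 0.5]
gripper_width: 42.7
grasp_force: 0.0
```

```bash
python3 chk.py 8; python3 - <<'E'
from plane import *
M=np.array([557.2,13,88.8]); ax=np.array([-.570,-.065,.819])
im,_=load('s8'); c=proj('side',M)[0].astype(int); k=np.ascontiguousarray(cv2.resize(im[c[1]-50:c[1]+30,c[0]-40:c[0]+60,::-1],(800,640),interpolation=2))
q=lambda X:tuple(int(v) for v in (proj('side',X)[0]-c+[40.5,50.5])*8)
y=np.array([-.113,.994,0]); x2=np.cross(y,ax)
for z in(4,56):
    p=[q(M+ax*z+9*(a*y+b*x2)) for a,b in((1,1),(1,-1),(-1,-1),(-1,1))]; cv2.polylines(k,[np.array(p)],True,(0,255,0),1)
cv2.imwrite('pics/c9.png',k[:600])
E
```

```text
[541.3  11.  214.7] [1.7 0.3 0.5] 42.67828586241576 0.0
tip [589.1  16.5 165.2] err vs axis [57.1  6.3 40.2] out 44.142785137300784
(236, 235) (123, -1)
```

View pics/c9.png

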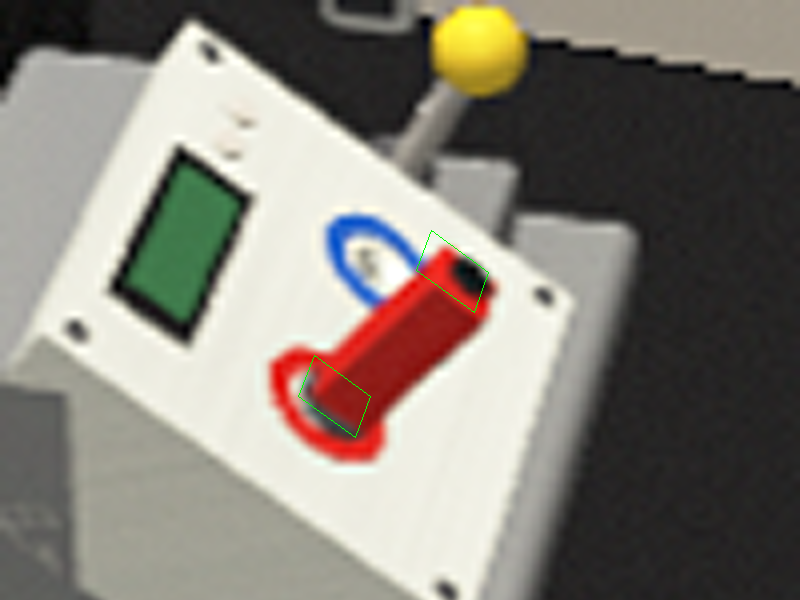

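The picture shows the red probe seated with its flange on the face at px (340,405). It matches the predicted outline to 1–2 mm and is released. Now the lever.

>>> drive_tool(
  plan=[
    [[1,-1,-26.5,0,0],[1,-1,-26.5,0,0],[1,-1,-26.5,0,0],[1,-1.5,-26.5,0,0],[1,-2,-26.5,0,0],[1,-2,-26.5,0,0],[1,0,0,-32,0],[1,0,0,-32,0],[1,0,0,-32,0],[1,0,0,-31,0],[1,0,0,0,0],[1,0,0,0,0],[1,0,0,0,0]],
  ],
)

```text
clock: 12.15
position: [529.9, -148.6, 82.0]
ee_rot: [0.998, 0.056, 0.001, 0.0]
contact_force: [-0.3, 0.2, 0.6]
gripper_width: 0.1
grasp_force: 0.0
```

>>> drive_tool(
  plan=[
    [[1,6,0.7,4,0],[1,6,0.7,0,0],[1,6,0.7,0,0],[1,6,0.7,0,0],[1,6,0.7,0,0],[1,6,0.7,0,0],[1,6,0.7,0,0],[1,6,0.7,0,0],[1,6,0.7,0,0],[1,6,0.7,0,0],[1,6,0.7,0,0],[1,0,0,0,0]],
  ],
)

```text
clock: 13.15
position: [596.1, -140.5, 84.5]
ee_rot: [0.998, 0.056, 0.0, 0.0]
contact_force: [-0.9, -0.1, -0.4]
gripper_width: 0.2
grasp_force: 0.0
```

>>> drive_tool(
  plan=[
    [[1,2,0.2,0,0],[1,2,0.2,0,0],[1,2,0.2,0,0],[1,0,0,0,0],[1,0,0,0,0]],
  ],
)

```text
clock: 13.57
position: [598.9, -140.2, 84.6]
ee_rot: [0.998, 0.055, -0.002, -0.0]
contact_force: [-5.4, -0.5, 1.3]
gripper_width: 0.1
grasp_force: 2.6
```

>>> drive_tool(
  plan=[
    [[1,2,0.2,0,0],[1,0,0,0,0],[1,0,0,0,0],[1,0,0,0,0],[1,-8,-0.9,0,0],[1,-12,-1.4,0,0],[1,-15,-1.7,15,0],[1,-15,-1.7,30,0],[1,0,0,30,0],[1,-15,-5,30,0],[1,-20,-5,20,0],[1,0,0,0,0],[1,0,0,0,0]],
  ],
)

```text
clock: 14.65
position: [518.9, -155.8, 212.3]
ee_rot: [0.998, 0.055, 0.004, 0.0]
contact_force: [-0.8, 0.2, -0.5]
gripper_width: -0.1
grasp_force: 0.0
```

```bash
python3 - <<'E'
from fit import *
s=read_state(); print(s['clock'],s['position'],s['contact_force'])
uv={}
for n in('side','top'):
    grab(n,n+'z'); m,im,d=masks(n,n+'z')
    c=proj(n,[625,-138,100])[0].astype(int); w=m['yel'][c[1]-14:c[1]+15,c[0]-14:c[0]+15]; v,u=np.nonzero(w)
    print(n,len(u))
    if len(u)>15: uv[n]=((u.min()+u.max())/2+c[0]-14,(v.min()+v.max())/2+c[1]-14)
    if n=='side':
        o,_=load('s8'); M=proj(n,[540,10,110])[0].astype(int); sl=np.s_[M[1]-16:M[1]+16,M[0]-14:M[0]+14]
        print('probe change',np.abs(im[sl].astype(int)-o[sl]).mean())
        o,_=load('s0'); B=proj(n,[515,314,86])[0].astype(int); sl=np.s_[B[1]-16:B[1]+16,B[0]-10:B[0]+10]; print('blue change',np.abs(im[sl].astype(int)-o[sl]).mean())
print(uv)
if len(uv)==2: print(*tri(uv))
else: print(toworld('side',uv['side'],[[ (camera_model('side')['R']@np.array([625,-138,100])+camera_model('side')['t'])[2] ]]))
E
```

```text
14.65 [ 518.88 -155.75  212.3 ] [-0.85  0.25 -0.48]
side 105
probe change 1.1071428571428572
blue change 16.330729166666668
top 0
{'side': (np.float64(277.5), np.float64(129.5))}
[[ 622.24 -138.96   99.98]]
```

```bash
python3 - <<'E'
from fit import *
for n,a,b,c in(('side','s0','sidez',(244,288)),('top','t0','topz',(196,216))):
    for f in(a,b):
        m=masks(n,f)[0]['blue'][c[1]-20:c[1]+21,c[0]-15:c[0]+16]; v,u=np.nonzero(m); print(n,f,len(u),u.mean(),v.mean(),u.min(),u.max(),v.min(),v.max())
E
```

```text
side s0 290 15.296551724137931 19.97241379310345 9 21 5 34
side sidez 295 15.203389830508474 19.691525423728812 9 21 4 34
top t0 49 14.89795918367347 20.306122448979593 10 19 16 24
top topz 52 14.76923076923077 20.26923076923077 10 19 16 24
```

Blue probe is unmoved, the red probe is seated and unchanged, and the lever is at its stop. Handing in.

```bash
python3 -c "
from bench import *
print(job_done())"
```

```text
the job is handed in; nothing more can be done
None
```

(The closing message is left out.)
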